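Crimp the seal of a serum bottle on the lever crimper

ROBOT

A 6-joint arm with a two-finger parallel gripper is mounted at the origin on the work surface. World frame = base frame: x ahead of the robot, y to its left, z up, the work surface at z = 0. Lengths are in m, angles in rad, forces in N, time in s.
With the tool pointing down it reaches from about 0.325 to 0.875 m from the base axis. Payload 4.4 kg.
Tool frame: the origin (TCP) lies midway between the tips of the shut fingers; the grasp point (between the pads) lies 19 mm behind it; z points along the fingers, y is the line along which they close (so a half turn about z gives the same grasp; the last joint's range is limited). The gripper opens to 85 mm and grips with 20 to 120 N. Pads are 22 mm wide; open, the fingers measure 114 mm over their backs; the gripper's body (76 mm by 85 mm) begins 54 mm behind the grasp point. The pads swing forward as they close: fully open they stand 13 mm farther back than shut.
Start: joints at [-1.288, 0.207, 1.542, -0, 1.393, -0.15], TCP at [0.241, -0.522, 0.193] pointing down, gripper open.
Joint ranges: [-2.73, 2.73], [-0.86, 2.22], [0.23, 2.46], [-1.11, 4.25], [0.08, 2.63], [-2.82, 2.82]. Speed limits (rad/s): [2.79, 2.79, 3.14, 3.14, 3.14, 3.14].

INTERFACE

Orientations are given as [roll, pitch, yaw] about the fixed x, y, z axes, in that order (R = Rz(yaw) Ry(pitch) Rx(roll)).
In Python, from plant import manip, vision gives the robot as it stands. Calls block until the motion is done:
- manip.move_to(position, orientation): joint-space move of the TCP to a pose.
- manip.move_straight(position, speed=0.15, ori=None): straight line of the TCP; ori=None keeps the orientation; speed is the mean speed in m/s.
- manip.move_j(angles): joint-space move.
- manip.grip(opening, grip_force=None): finger opening in m; grip_force is the grip in N (None keeps the last); returns when the fingers have stopped.
- manip.hold(seconds).
- manip.solve_ik(position, orientation): joint angles nearest the present ones, or None.
- manip.read_state(): the state.
- vision.capture(name): name is "scene" or "top" or "wrist"; returns a dict with "color" (480x640x3 uint8, red, green, blue), "fx", "fy", "cx", "cy" (pixels), "distortion" ([k1, k2, p1, p2, k3] as OpenCV has them; the pictures are not rectified), "position" and "orientation" of the camera in the world; the wrist camera has in their place "hand_eye" (4x4, takes a point from camera to tool coordinates, whose origin is the TCP and whose axes are the flange's). Camera axes: x right, y up, looking along -z (the intrinsics and any distortion apply to the point x, -y, -z); pixel columns grow to the right and rows downward; lengths in m; the calibration is good to about 2 mm. A picture is of the moment at which its call begins: read the wrist's pose just before it. There is no depth.
A pose or a line that the arm cannot do raises manip.MotionError and nothing moves.
- manip.sign_off(): hands the job in; it is judged then, once.
The state is a dict: "time_s": time; "joint_pos": joint angles; "qvel": joint speeds; "joint_efforts": joint torques, N m; "ee_pos": TCP position; "ee_rot": TCP orientation; "force": force on the tool from outside, world axes, zero at the start; "moment": the same for the moment, N m; "width": finger opening in m; "gripper_force": force on a finger pad.
Only numpy, scipy, OpenCV 4.12 (cv2) and the standard library are available. Lean on these libraries where they do the work, as an engineer would, in place of code of your own. Each camera call takes 0.05 s, during which the arm holds its last target. There are 200 camera calls.

TASK

The serum bottle with the plain silver seal is waiting in the blue wire basket: lift it out and stand it upright in the round nest of the bench crimper, keeping it upright all the way. Then pull the crimper's red lever down until the crimping head bites firmly on the seal, without forcing it enough to crush the neck, hold it there for about a second, and ease the lever slowly all the way back up, never letting it fly. Leave the bottle standing in the nest and everything else where it is.

Things in the scene. Friction and masses are not known exactly. Their poses are not given: they have to be found in the camera images.
- bottle: Bottle to crimp: amber glass, white paper band, plain silver seal, 95 mm tall. Body 50 mm diameter up to 58 mm, shoulder 58 to 76 mm, neck 20 mm diameter, seal 21 mm diameter from 83 mm to the top. About 0.11 to 0.21 kg. Origin: centre of its underside, z up its axis. Starts upright in any cell of the basket, deep between the wires: only its neck can be reached, from above.
- seal_top (a point): Centre of the top face of the bottle's seal, 95 mm above the bottle's underside.
- bottle_red: Bottle of the same shape with a red cap, finished, in another cell of the basket; leave it there. Origin: centre of its underside.
- bottle_blue: Bottle of the same shape with a blue cap, finished, in another cell of the basket; leave it there. Origin: centre of its underside.
- rack: Tall blue wire basket fixed to the bench, 190 mm long (its x), 137 mm wide (its y), 118 mm high, with wire partitions of full height: three cells in a row along its x at -62, 0 and +62 mm, each 57 mm (x) by 127 mm (y); cell floor 6 mm above the bench. The bench between it and the crimper's front is clear, room to set a bottle down. Origin: centre of its underside.
- crimper: Grey bench crimper, fixed. Origin on the bench below the common axis of nest and crimping head; x to its back, y to its left, z up; open front at -x. Base plate 16 mm thick, x -80 to +180, y -75 to +75 mm. Column x 97 to 173 mm. Head 66 mm wide, x -40 to +165 mm, above z 178 mm. Lever on its right side (-y).
- nest (a point): Centre of the nest's floor, on the crimper's axis: aluminium disc 66 mm in diameter with a 5 mm high rim around a 54 mm recess. Its screw is set anew each time: floor 35 to 45 mm above the bench. Little room under the raised head: no gripper holding the bottle's neck fits; hold the bottle low on its body, leaning about 45 degrees back to the crimper's front (-x).
- quill: Crimping head: steel bell, 38 mm diameter, open downward, sliding down the crimper's axis (36 mm per rad of the lever). Origin: centre of the flat face inside, 9 mm above the rim; raised, face at 170 mm and rim at 161 mm above the bench. The 28 mm recess goes over the seal until the face lands on it. 15 N or more on the seal is a firm bite; over 70 N crushes the neck.
- handle (a point): Centre of the lever's red grip: a sleeve 24 mm in diameter, 82 mm long along the crimper's y, free to turn on its own axis, so a gripper holding it can stay upright. In the crimper's frame it lies at y -122 mm and moves on a circle of 150 mm radius about the lever's shaft at x 15, z 215 mm; the lever's arm is at y -70 mm.
- lever (a joint): Lever angle (rad). 0: up at its stop, arm 42 degrees above level towards the front; grows as pulled forward and down; stop at 1.3. A spring returns it: about 4 N at the grip at first, 7 N at 1.1; let go, it flies back. The face meets the seal at about 0.83 to 1.11, by the nest's height; then the force rises steeply: 1 N more at the grip is about 4 N more on the seal.
- petri: Stack of three clear petri dishes, 90 mm in diameter, 43 mm high, on the bench. Origin: centre of its underside.
- beaker: White plastic cup, 66 mm in diameter, 85 mm high. Origin: centre of its underside.
- spray: White spray bottle with blue trigger, 86 mm in diameter, 242 mm high. Origin: centre of its underside.
- tip_box: Blue pipette tip box with clear lid, 118 x 82 x 73 mm. Origin: centre of its underside.
There are look-alikes about, which are no part of the job. Leave any purple or yellow look-alike of the bottle alone.

How it is judged:
By the outcome, as a careful person would: the job done as asked, in the order asked, and still so for the second after the job is handed in, with the robot touching nothing.
It also fails if it takes over 72 s, if anything falls off the work surface, if the arm or the gripper's body presses on something with over 40 N, if the wrist force passes 120 N, or if a joint passes its speed limit or range.

## Working session

There is one attempt and no reset: what is moved stays moved. The work goes in short steps, each a Python script; the robot and the scene stay as the last script left them, time stands still between calls to the robot, and variables do not carry over. Pictures are saved under pics/ and viewed, at most 10 in all, crops included, and the job is handed in when it is done.

```bash
mkdir -p pics; ls
python3 - <<'E'
from plant import manip, vision
import cv2,pickle
for n in ["scene","top"]:
    c=vision.capture(n); pickle.dump(c,open(f"pics/{n}.pkl","wb"))
    cv2.imwrite(f"pics/{n}0.png",c["color"][:,:,::-1])
    print({k:v for k,v in c.items() if k!="color"})
s=manip.read_state();print(s)
E
```

```text
pics
{'fx': 483.6932125671216, 'fy': 483.6932125671216, 'cx': 314.8153123191902, 'cy': 240.73203910981488, 'distortion': array([-0.10664319,  0.        ,  0.        ,  0.        ,  0.        ]), 'position': array([1.34892004, 0.24526954, 1.17047961]), 'orientation': array([0.70192135, 0.01953551, 1.91454031])}
{'fx': 439.9842157984664, 'fy': 439.9842157984664, 'cx': 315.97587136556564, 'cy': 236.5503844408917, 'distortion': array([0.03077216, 0.        , 0.        , 0.        , 0.        ]), 'position': array([ 0.43267147, -0.04908024,  1.20661461]), 'orientation': array([ 0.11042992,  0.01012896, -1.59045808])}
{'time_s': 0.1, 'joint_pos': array([-1.28847054e+00,  2.07350462e-01,  1.54284567e+00,  5.98313844e-06,
        1.39350578e+00, -1.50516069e-01]), 'qvel': array([ 0.00231577, -0.00072234, -0.00421189, -0.00028405,  0.00120575,
       -0.00037132]), 'joint_efforts': array([-4.20447313e-04, -3.84089148e+01, -2.92547590e+01, -2.92865307e-04,
        4.83785596e-03,  4.98814046e-06]), 'ee_pos': array([ 0.24094891, -0.52122339,  0.19231667]), 'ee_rot': array([-3.13950812e+00, -3.22100383e-04,  4.32840457e-01]), 'force': array([ 0.37187085, -0.24363691, -0.19982548]), 'moment': array([-0.06959913, -0.01267274,  0.00768706]), 'gripper_force': 0.0, 'width': 0.08573778522674871}
```

View pics/scene0.png

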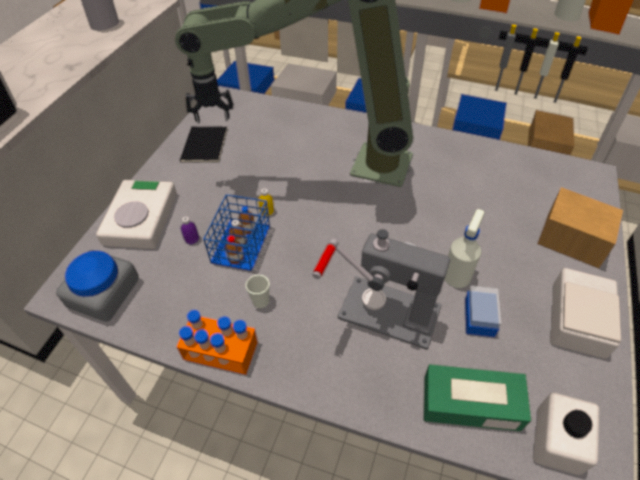

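View pics/top0.png

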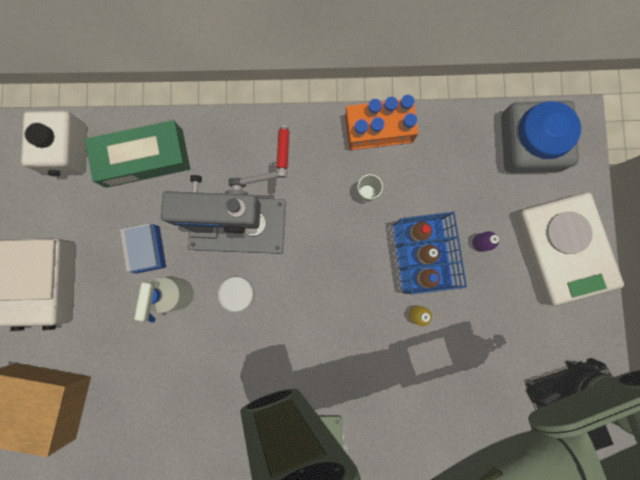

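The top view shows the basket at (430,252), with red cap (425,229), silver seal (433,253) and blue cap (431,279). The purple (490,240) and yellow (421,315) look-alikes stand outside it. The crimper is at (240,225), its front facing right (world -y), with the red grip at (283,150). The plain silver one in the middle cell fits the description, so I'll confirm it in an enlarged crop.

```bash
cat > h.py <<'E'
import numpy as np, cv2, pickle
from scipy.spatial.transform import Rotation as R
def rot(o): return R.from_euler('xyz',o).as_matrix()
def cam(c):
    K=np.array([[c['fx'],0,c['cx']],[0,c['fy'],c['cy']],[0,0,1.]])
    return K,np.array(c['distortion']),rot(c['orientation']),np.array(c['position'])
def ray(c,uv):
    K,d,Rm,p=cam(c)
    n=cv2.undistortPoints(np.array([[uv]],float),K,d)[0,0]
    v=Rm@np.array([n[0],-n[1],-1]); return p,v/np.linalg.norm(v)
def atz(c,uv,z):
    p,v=ray(c,uv); return p+v*(z-p[2])/v[2]
def proj(c,X):
    K,d,Rm,p=cam(c); q=(np.atleast_2d(X)-p)@Rm
    q=q*[1,-1,-1]
    return cv2.projectPoints(q,np.zeros(3),np.zeros(3),K,d)[0][:,0]
def crop(img,x0,y0,w,h,s): return cv2.resize(img[y0:y0+h,x0:x0+w,::-1],None,fx=s,fy=s,interpolation=cv2.INTER_CUBIC)
E
python3 - <<'E'
from h import *
t=pickle.load(open('pics/top.pkl','rb'));s=pickle.load(open('pics/scene.pkl','rb'))
a=crop(t['color'],380,205,100,100,4); b=crop(t['color'],180,115,125,150,4)
d=crop(s['color'],190,180,100,100,4)[:200]
im=np.zeros((600,800,3),np.uint8); im[:400,:300]=a[:,:300]; im[:600,300:800]=b
im[400:,:300]=crop(s['color'],200,180,75,50,4)
cv2.imwrite('pics/c1.png',im)
im=crop(s['color'],300,220,160,120,5);cv2.imwrite('pics/c2.png',im)
E
```

```text
(no output)
```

View pics/c1.png

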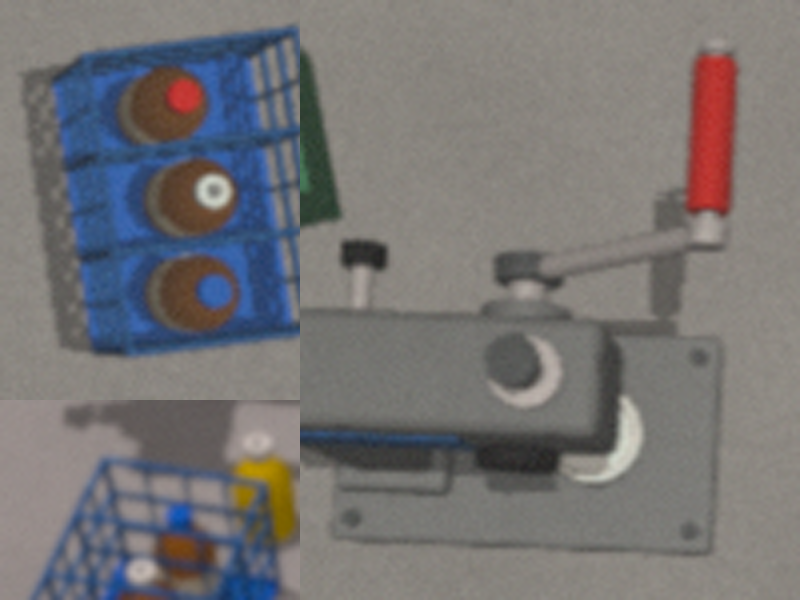

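View pics/c2.png

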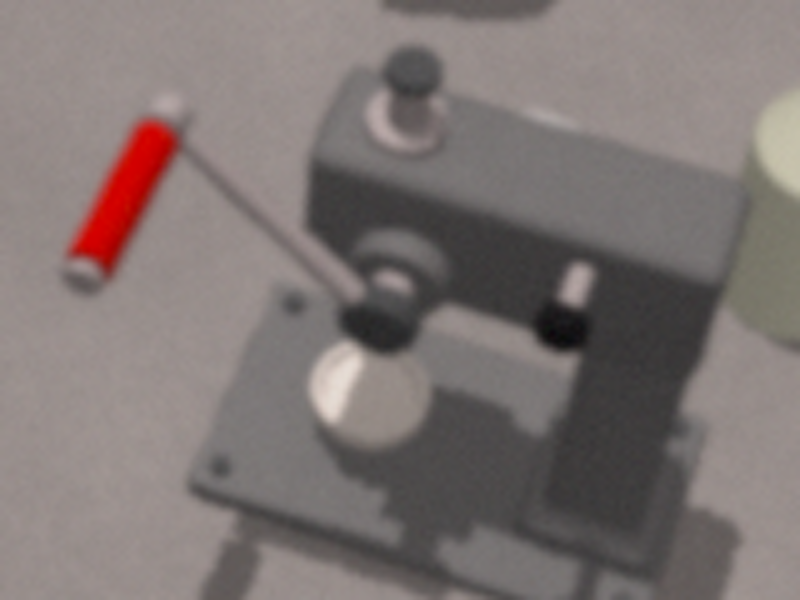

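The crop confirms it: the middle cell holds the plain silver seal (top px 433.1,252.4). The red cap is above it and the blue below. The nest and crimper are visible too, so next I'll fit the poses.

```bash
cat > fit.py <<'E'
from h import *
from scipy.optimize import least_squares
t=pickle.load(open('pics/top.pkl','rb'));s=pickle.load(open('pics/scene.pkl','rb'))
T=lambda X,Y:(180+(X-300+.5)/4-.5,115+(Y+.5)/4-.5)
S=lambda X,Y:(300+(X+.5)/5-.5,220+(Y+.5)/5-.5)
A=lambda X,Y:(380+(X+.5)/4-.5,205+(Y+.5)/4-.5)
hx,hz=15-150*np.cos(np.radians(42)),215+150*np.sin(np.radians(42))
P=[(t,T(720,338),(-80,-75,16)),(t,T(712,552),(-80,75,16)),(t,T(332,538),(180,75,16)),
(t,T(716,55),(hx,-163,hz)),(t,T(709,213),(hx,-81,hz)),
(s,S(158,127),(hx,-81,hz)),(s,S(90,262),(hx,-163,hz)),(s,S(283,284),(-80,75,16)),(s,S(190,487),(-80,-75,16)),(s,S(705,432),(180,75,16))]
def tf(q,X):
    X=np.atleast_2d(X)/1000.; return X@rot([0,0,q[2]]).T+[q[0],q[1],0]
f=lambda q:np.concatenate([proj(c,tf(q,X))[0]-uv for c,uv,X in P])
r=least_squares(f,[.45,.12,1.57],loss='soft_l1');print('crimper',r.x);print(f(r.x).reshape(-1,2).round(1))
n=tf(r.x,[[0,0,45]]);print('nest proj @45',proj(s,n),proj(s,tf(r.x,[[0,0,35]])),'seen',S(370,393))
# seal triangulate
p1,v1=ray(t,A(213,190));p2,v2=ray(s,(200+140.5/4-.5,180+171/4-.5))
M=np.stack([v1,-v2],1);k=np.linalg.lstsq(M,p2-p1,rcond=None)[0];print('seal',p1+k[0]*v1,p2+k[1]*v2,'top@101',atz(t,A(213,190),.101))
for c in [(87,57),(298,28),(125,352)]:print('rim',atz(t,A(*c),.118))
for c in [(185,97),(215,293)]:print('other caps',atz(t,A(*c),.101))
np.save('crimp.npy',r.x)
E
python3 fit.py
python3 - <<'E'
import numpy as np
from plant import manip
q=np.load('crimp.npy')
from h import *
Rz=rot([0,0,q[2]])
for a in (45,50,55):
  a=np.radians(a)
  z=Rz@np.array([np.sin(a),0,-np.cos(a)])
  for sgn in (1,-1):
    y=Rz@np.array([0,sgn,0]);x=np.cross(y,z)
    o=R.from_matrix(np.stack([x,y,z],1)).as_euler('xyz')
    for name,X in (('nest',(0,0,76)),('pre',(-200,0,80)),('bench',(-170,0,38)),('benchback',(-260,0,80))):
      p=Rz@np.array(X)/1000+[q[0],q[1],0]+z*.019
      print(round(np.degrees(a)),sgn,name,p.round(3),manip.solve_ik(p,o))
E
```

```text
crimper [0.60238811 0.12809874 1.50670319]
[[ 0.4 -0.7]
 [-0.5  0.2]
 [-1.1 -0.4]
 [-0.1  0.9]
 [-0.4 -0.3]
 [-0.1  1.2]
 [-0.6  0.8]
 [-0.6 -1.6]
 [-0.9 -1.8]
 [ 1.2 -2.9]]
nest proj @45 [[373.71075745 297.71260415]] [[373.44091608 299.69950993]] seen (373.6, 298.2)
seal [ 0.51036999 -0.33339783  0.09730498] [ 0.51080721 -0.33470695  0.09767114] top@101 [ 0.51011118 -0.33245079  0.101     ]
rim [ 0.59347374 -0.2541372   0.118     ]
rim [ 0.60884789 -0.38551164  0.118     ]
rim [ 0.41084646 -0.2696954   0.118     ]
other caps [ 0.56917732 -0.31779576  0.101     ]
other caps [ 0.44589958 -0.33048546  0.101     ]
45 1 nest [0.603 0.142 0.063] [-0.32712352  0.53697381  1.63687297  0.78257463  1.31851103  2.53444832]
45 1 pre [ 0.59  -0.058  0.067] [-0.62459748  0.62041349  1.48650286  0.64268113  1.53276056  2.38718793]
45 1 bench [ 0.592 -0.028  0.025] [-0.58439793  0.66549123  1.52226388  0.66642523  1.44811309  2.3646573 ]
45 1 benchback [ 0.587 -0.118  0.067] [-0.69978599  0.66620026  1.40841138  0.60550548  1.59709773  2.35311071]
45 -1 nest [0.603 0.142 0.063] [-0.32712352  0.5369
[... 1410 characters left out ...]
.44172283  0.7396275   1.6443032   2.32664916]
55 1 bench [ 0.592 -0.026  0.027] [-0.63440827  0.76101684  1.47406088  0.76082001  1.56540642  2.29528797]
55 1 benchback [ 0.587 -0.116  0.069] [-0.74328524  0.76232076  1.35403624  0.69960212  1.71351968  2.30765376]
55 -1 nest [0.603 0.144 0.065] [-0.38764016  0.6200332   1.62350773  0.90429898  1.4164582  -0.72204823]
55 -1 pre [ 0.591 -0.056  0.069] [-0.67243683  0.71425732  1.44172283  0.7396275   1.6443032  -0.81494349]
55 -1 bench [ 0.592 -0.026  0.027] [-0.63440827  0.76101684  1.47406088  0.76082001  1.56540642 -0.84630469]
55 -1 benchback [ 0.587 -0.116  0.069] [-0.74328524  0.76232076  1.35403624  0.69960212  1.71351968 -0.83393889]
```

The crimper axis is at (0.602,0.128), yaw 1.507. The seal is at about (0.5105,-0.333), with its top at z≈0.10. Next I'll move above the bottle and take one wrist picture to refine.

```bash
cat >> h.py <<'E'
def wcam(manip,vision):
    s=manip.read_state(); c=vision.capture('wrist')
    Rt=rot(s['ee_rot']); H=np.array(c['hand_eye'])
    M=Rt@H[:3,:3]; c['position']=s['ee_pos']+Rt@H[:3,3]
    c['orientation']=R.from_matrix(M).as_euler('xyz'); return c
E
python3 - <<'E'
from h import *
from plant import manip, vision
manip.move_to([.5105,-.333,.26],[np.pi,0,.1])
manip.hold(.2)
c=wcam(manip,vision);pickle.dump(c,open('pics/w1.pkl','wb'))
cv2.imwrite('pics/w1.png',c['color'][:,:,::-1]);print(c['hand_eye'],proj(c,[.5105,-.333,.101]))
s=manip.read_state();print(s['time_s'],s['ee_pos'],s['force'],c['position'])
E
```

```text
[[-1.69395101e-04  9.61151941e-01  2.76019776e-01  6.95509109e-02]
 [ 9.99999963e-01  1.03876902e-04  2.51987772e-04 -4.08560868e-05]
 [ 2.13526457e-04  2.76019808e-01 -9.61151923e-01 -1.79798973e-01]
 [ 0.00000000e+00  0.00000000e+00  0.00000000e+00  1.00000000e+00]] [[322.12934694 208.28941466]]
1.6167 [ 0.50971682 -0.33383394  0.25969341] [-0.36966264  0.11303691  0.70197452] [ 0.57893049 -0.32715131  0.43937215]
```

View pics/w1.png

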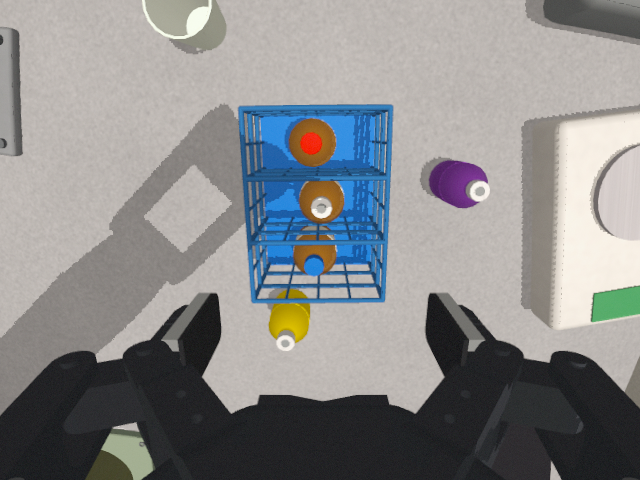

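The wrist view shows the seal at (320.5,208) against a predicted (322.1,208.3), so the estimate agrees. It sits mid-cell and the tool yaw matches the wires. Now I'll descend, grip and lift.

Run:
```python
from h import *
from plant import manip, vision
manip.grip(.05,40)
manip.move_straight([.510,-.3335,.15],.15)
manip.move_straight([.510,-.3335,.085],.06)
def show(l):
    s=manip.read_state();print(l,round(s['time_s'],2),s['ee_pos'].round(4),s['ee_rot'].round(3),s['force'].round(1),s['moment'].round(2),round(s['width'],4),round(s['gripper_force'],1));return s
s=show('down')
if s['force'][2]<8:
    manip.grip(.0,40);show('grip')
    manip.move_straight([.510,-.3335,.12],.06);s=show('lift35')
    if s['width']>.015:
        manip.move_straight([.510,-.3335,.24],.12);manip.hold(.2);show('up')
c=vision.capture('scene');w=wcam(manip,vision)
im=np.zeros((480,800,3),np.uint8);im[:,:400]=crop(c['color'],180,80,100,120,4);im[:,400:]=w['color'][:,120:520,::-1]
cv2.imwrite('pics/lift.png',im)
```

```text
down 4.17 [ 0.5104 -0.3338  0.0856] [ 3.141e+00 -1.000e-03  1.000e-01] [-1.1  0.1 -0.4] [ 0.02  0.01 -0.02] 0.0498 0.0
grip 4.71 [ 0.51   -0.3335  0.085 ] [ 3.142 -0.     0.1  ] [ 0.6 -0.  -0.6] [-0.02  0.03  0.01] 0.0001 0.0
lift35 5.44 [ 0.5099 -0.3334  0.1201] [ 3.142 -0.     0.1  ] [-0.3 -0.  -1.1] [-0.01 -0.01 -0.01] -0.0002 0.0
```

View pics/lift.png

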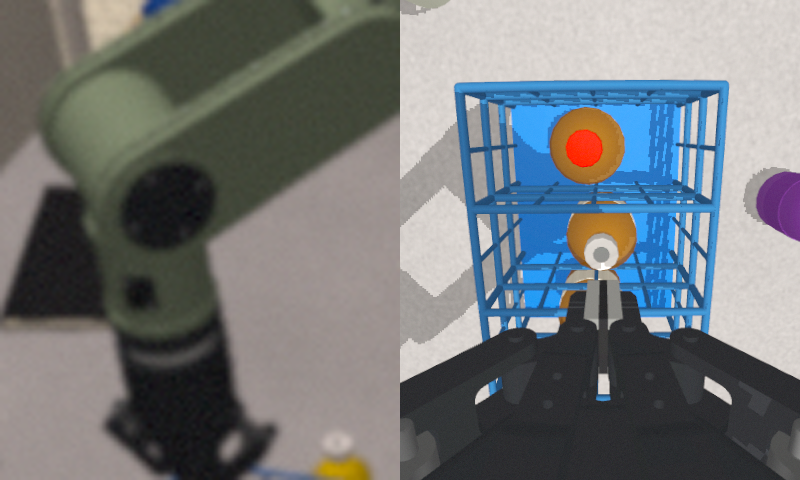

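The lift picture shows the gripper missed. The fingers are shut and empty, and the silver seal is still in its cell at wrist px (321,253). I'll work out where it is.

Run:
```python
from h import *
from plant import manip, vision
w=wcam(manip,vision);print(manip.read_state()['ee_pos'],w['position'])
for z in (.06,.08,.101): print(z,atz(w,(321,253),z))
w1=pickle.load(open('pics/w1.pkl','rb'))
for z in (.06,.08,.101): print(z,atz(w1,(320.5,208),z))
p1,v1=ray(w1,(320.5,208));p2,v2=ray(w,(321,253))
k=np.linalg.lstsq(np.stack([v1,-v2],1),p2-p1,rcond=None)[0];print(p1+k[0]*v1,p2+k[1]*v2)
t=pickle.load(open('pics/top.pkl','rb'));print(proj(w,[.51,-.3335,.12]),proj(w,[.51,-.3335,.139]))
```

```text
[ 0.50958948 -0.33315205  0.11933019] [ 0.57896408 -0.32632794  0.2991359 ]
0.06 [ 0.49783792 -0.33288544  0.06      ]
0.08 [ 0.50462286 -0.332337    0.08      ]
0.101 [ 0.51174705 -0.33176115  0.101     ]
0.06 [ 0.50235584 -0.33188976  0.06      ]
0.08 [ 0.50639275 -0.33163995  0.08      ]
0.101 [ 0.51063151 -0.33137766  0.101     ]
[ 0.50907474 -0.33147399  0.09328729] [ 0.50912894 -0.33197277  0.09328258]
[[323.6422635  267.51798481]] [[323.68874046 281.41850631]]
```

Run:
```python
from h import *
from plant import manip, vision
def ov(w,s):
    Rt=rot(s['ee_rot']);img=w['color'].copy();im=cv2.resize(img[150:400,195:445],None,fx=1.6,fy=1.6,interpolation=cv2.INTER_CUBIC)
    for X,col in (((0,0,0),(255,0,255)),((.011,0,0),(0,255,0)),((-.011,0,0),(0,255,0)),((0,0,-.019),(255,255,0))):
        p=(proj(w,s['ee_pos']+Rt@np.array(X))[0]-[195,150])*1.6
        cv2.circle(im,tuple(p.astype(int).tolist()),3,col,1)
    return im[:,:,::-1]
s=manip.read_state();a=ov(wcam(manip,vision),s)
manip.grip(.05,40); manip.move_straight([.510,-.3325,.085],.08)
s=manip.read_state();w=wcam(manip,vision);b=ov(w,s);print(s['time_s'],s['force'],w['fx'])
cv2.imwrite('pics/ov.png',np.hstack([a,b]))
pickle.dump(w,open('pics/w2.pkl','wb'))
```

```text
6.7667 [ 0.31889798 -1.5279374   0.48988788] 350.1247494754887
```

View pics/ov.png

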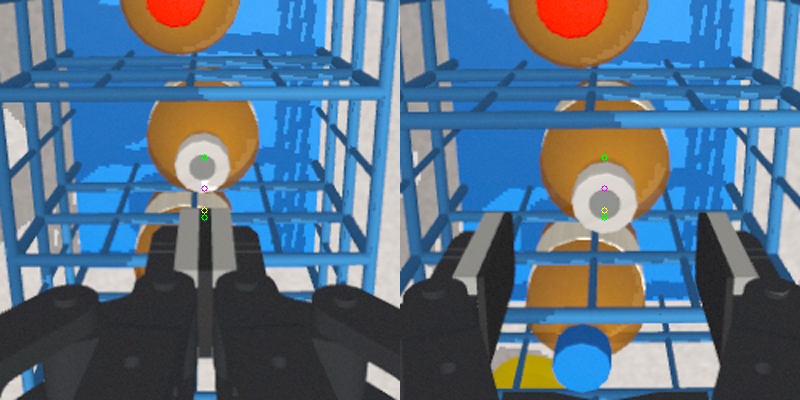

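In the overlay, the finger tips image at row 212, where a 50 mm opening gives a depth of about 151 mm. The seal top is about 178 mm deep, so the fingers closed above the seal. I'll check the tip offset against the scene camera's start picture.

Run:
```python
from h import *
s=pickle.load(open('pics/scene.pkl','rb'))
p=np.array([.24095,-.52122,.19232]);Rt=rot([-3.1395,0,.4328])
for dz in (0,-.013,-.04,-.055,-.073,-.1): print(dz,proj(s,np.array([p+Rt@np.array([0,y,dz]) for y in (-.057,-.0425,.0425,.057)])).round(0).tolist())
im=crop(s['color'],170,60,80,75,8)
for dz,col in ((-.013,(255,0,255)),(-.055,(0,255,255)),(-.073,(0,255,0))):
    for y in (-.0425,0,.0425):
        q=((proj(s,p+Rt@np.array([0,y,dz]))[0]-[170,60]+.5)*8-.5).astype(int);cv2.circle(im,tuple(q.tolist()),4,col,1)
cv2.imwrite('pics/st.png',im)
```

```text
0 [[233.0, 132.0], [229.0, 132.0], [203.0, 134.0], [199.0, 134.0]]
-0.013 [[232.0, 129.0], [228.0, 129.0], [202.0, 131.0], [198.0, 131.0]]
-0.04 [[231.0, 122.0], [227.0, 122.0], [201.0, 124.0], [196.0, 125.0]]
-0.055 [[230.0, 118.0], [226.0, 118.0], [200.0, 121.0], [196.0, 121.0]]
-0.073 [[230.0, 113.0], [225.0, 114.0], [199.0, 116.0], [194.0, 116.0]]
-0.1 [[228.0, 106.0], [224.0, 107.0], [197.0, 109.0], [193.0, 109.0]]
```

View pics/st.png

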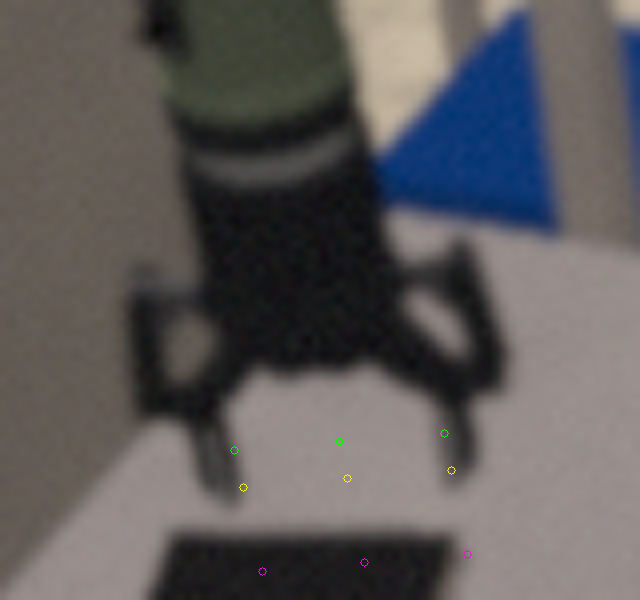

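The scene crop agrees. The real fingertips are about 42 mm short of the reported TCP along the tool axis, and the open tips lie at the yellow marks (-55 mm). I'll correct every target with an offset D=0.042 and retry the grasp, guarding on force.

```bash
cat >> h.py <<'E'
D=.042
def show(manip,l=''):
    s=manip.read_state();print(l,round(s['time_s'],2),s['ee_pos'].round(4),s['force'].round(1),s['moment'].round(2),round(s['width'],4),round(s['gripper_force'],1));return s
E
python3 - <<'E'
from h import *
from plant import manip, vision
X,Y=.5105,-.3325
manip.move_straight([X,Y,.065],.06);s=show(manip,'a')
for z in (.055,.044):
    if s['force'][2]<5: manip.move_straight([X,Y,z],.05);s=show(manip,z)
if s['force'][2]<5:
    manip.grip(0,40);s=show(manip,'grip')
    if s['width']>.015:
        manip.move_straight([X,Y,.08],.06);show(manip,'lift');
        manip.move_straight([X,Y,.2],.12);manip.hold(.2);show(manip,'up')
E
```

```text
a 7.3 [ 0.5101 -0.3322  0.0643] [ 0.2  0.2 -0.5] [0.01 0.03 0.01] 0.05 0.0
0.055 7.65 [ 0.5101 -0.3322  0.0544] [-0.   0.5 -0.9] [-0.01  0.01 -0.06] 0.0497 0.0
0.044 8.02 [ 0.5101 -0.3321  0.0433] [0.4 0.2 0.2] [-0.02 -0.04  0.02] 0.0497 0.0
grip 8.4 [ 0.5108 -0.3326  0.0444] [0.  0.6 1.2] [ 0.03 -0.02  0.01] 0.019 39.1
lift 9.15 [ 0.5104 -0.3324  0.08  ] [-0.   0.3 -1.2] [-0.01  0.04 -0.01] 0.0191 39.1
up 10.5 [ 0.51   -0.3321  0.1989] [-1.   0.2 -0.7] [ 0.06 -0.04  0.01] 0.0191 39.1
```

Run:
```python
from h import *
from plant import manip, vision
X,Y=.5925,-.022
manip.move_straight([X,Y,.2],.22);show(manip,'over')
manip.move_straight([X,Y,.055],.13)
manip.hold(.15)
b=show(manip,'near')['force'][2]
z=.044
while z>.030:
    manip.move_straight([X,Y,z],.03);s=manip.read_state()
    if s['force'][2]-b>4: break
    z-=.0015
show(manip,z)
manip.grip(.05);s=show(manip,'rel')
manip.move_straight([X,Y,.16],.15);manip.hold(.1)
w=wcam(manip,vision);t=vision.capture('top')
pickle.dump((w,t),open('pics/b.pkl','wb'));print('pred',proj(w,[X,Y,.095]),proj(t,[X,Y,.095]))
q=proj(t,[X,Y,.05])[0].astype(int)
im=np.hstack([crop(w['color'],180,110,260,260,1.54)[:400,:400],crop(t['color'],int(q[0])-50,int(q[1])-50,100,100,4)])
cv2.imwrite('pics/b.png',im);print(q);show(manip)
```

```text
over 12.11 [ 0.5923 -0.023   0.1999] [ 0.5 -0.2 -0.7] [ 0.04 -0.02 -0.02] 0.0194 39.1
near 13.53 [ 0.5934 -0.0221  0.0561] [ 0.7  0.3 -1.8] [0.03 0.   0.01] 0.0192 39.1
0.03649999999999999 15.29 [ 0.5936 -0.0219  0.0383] [-2.5  1.   6.4] [ 0.2   0.27 -0.  ] 0.0196 39.8
rel 15.69 [ 0.5922 -0.022   0.0361] [ 0.2 -0.7  0.1] [-0.02  0.06 -0.05] 0.0502 0.0
pred [[323.44454888 234.21765349]] [[308.54619387 222.53424257]]
[309 224]
 16.87 [ 0.5916 -0.0219  0.1585] [ 0.3 -0.6 -0.1] [0.01 0.07 0.02] 0.0501 0.0
```

View pics/b.png

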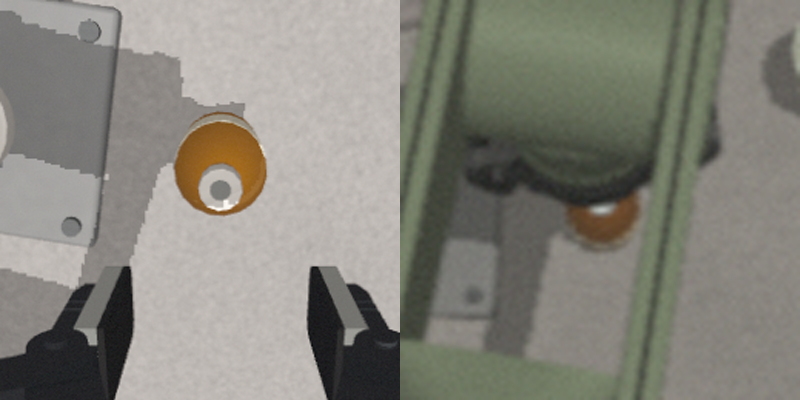

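The bottle stands upright on the bench with its seal at wrist px (322.9,231.4). The crimper plate's front corners show at (258.6,115.8) and (241,269.7). I'll use those to refine the positions and check IK for the tilted grasp.

```bash
cat >> h.py <<'E'
def tilt(yaw,deg,sgn=-1):
    a=np.radians(deg);Rz=rot([0,0,yaw]);z=Rz@np.array([np.sin(a),0,-np.cos(a)]);y=Rz@np.array([0,sgn,0.])
    return z,R.from_matrix(np.stack([np.cross(y,z),y,z],1)).as_euler('xyz')
E
python3 - <<'E'
from h import *
from plant import manip
w,t=pickle.load(open('pics/b.pkl','rb'));t0=pickle.load(open('pics/top.pkl','rb'))
q=np.load('crimp.npy');Rz=rot([0,0,q[2]])
C=lambda X,Y:(180+X/1.54,110+Y/1.54)
fr,fl=atz(w,C(120.5,8.5),.016),atz(w,C(94.5,246),.016)
print('corners wrist',fr,fl,'fit',[(Rz@np.array(v)+[q[0],q[1],0]).round(4) for v in ((-.08,-.075,.016),(-.08,.075,.016))])
print('yaw',np.arctan2(*(fl-fr)[[1,0]])-np.pi/2, 'dist',np.linalg.norm(fl-fr))
print('seal',atz(w,C(220.5,188),.095),'beaker',atz(t0,(370,187),.085))
b=np.array([.5935,-.0215]);
for a in (48,52,56):
    z,o=tilt(q[2],a)
    for n,p in (('bench',[*b,.036]),('pre',np.array([*b,.036])-.13*z),('nest',[q[0],q[1],.076]),('nestup',[q[0],q[1],.092]),('lift',[*b,.092])):
        print(a,n,manip.solve_ik(np.array(p)+.063*z,o))
E
```

```text
corners wrist [0.67218409 0.04344568 0.016     ] [0.52576768 0.05276968 0.016     ] fit [array([0.6721, 0.0435, 0.016 ]), array([0.5224, 0.0531, 0.016 ])]
yaw 1.5072008162574724 dist 0.14671299050627692
seal [ 0.59407383 -0.02165155  0.095     ] beaker [ 0.68352346 -0.18270811  0.085     ]
48 bench [-0.52654217  0.71889433  1.55386465  0.74231187  1.39092039 -0.80296228]
48 pre [-0.65722856  0.63900631  1.45278117  0.66421141  1.59802606 -0.76779075]
48 nest [-0.2931991   0.60419978  1.64411233  0.85677744  1.27870662 -0.65617208]
48 nestup [-0.2931991   0.57686029  1.64440218  0.85084315  1.29648206 -0.63493667]
48 lift [-0.52654217  0.62547228  1.55977439  0.73355909  1.45568648 -0.7434513 ]
52 bench [-0.5452176   0.75196251  1.53800411  0.78192124  1.43920575 -0.83286585]
52 pre [-0.68068677  0.6860885   1.4300938   0.70035699  1.6410495  -0.79649101]
52 nest [-0.31471008  0.63316423  1.63944984  0.90764944  1.31994077 -0.70174545]
52 nestup [-0.31471008  0.60527302  1.64085136  0.90249177  1.33630225 -0.68028348]
52 lift [-0.5452176   0.65724404  1.54771335  0.77584552  1.49972494 -0.77284929]
56 bench [-0.56202316  0.78650787  1.52116229  0.81958613  1.48817159 -0.85942296]
56 pre [-0.70153542  0.73497391  1.40596737  0.73497248  1.68456612 -0.82179456]
56 nest [-0.33423384  0.66433476  1.63315932  0.95534803  1.36312695 -0.74353074]
56 nestup [-0.33423384  0.63590712  1.63573141  0.95107075  1.3780997  -0.72202193]
56 lift [-0.56202316  0.69047831  1.53486777  0.81630855  1.54447527 -0.79926614]
```

Both measurements agree: bottle at (0.594,-0.0217), crimper within 2 mm of the fit. Now the tilted regrasp low on the body, then a lift and carry to just in front of the nest.

Run:
```python
from h import *
from plant import manip, vision
q=np.load('crimp.npy');z,o=tilt(q[2],52)
b=np.array([.594,-.0217,.036])
manip.move_straight([.5925,-.12,.24],.25)
manip.grip(.085,40)
g=b+.063*z
manip.move_to(g-.13*z,o);s=show(manip,'pre')
manip.move_straight(g-.05*z,.15);s=show(manip,'mid')
manip.move_straight(g,.06);manip.hold(.1);s=show(manip,'at')
if np.linalg.norm(s['force'])<6:
    manip.grip(0,40);s=show(manip,'grip')
    if s['width']>.04:
        manip.move_straight(g+[0,0,.057],.1);manip.hold(.2);show(manip,'lift')
c=vision.capture('scene');p=proj(c,[.594,-.02,.1])[0].astype(int)
cv2.imwrite('pics/g.png',crop(c['color'],p[0]-60,p[1]-60,140,110,5))
```

```text
pre 19.65 [ 0.591  -0.0745  0.0777] [-0.5 -0.1 -0.1] [-0.4   0.04 -0.02] 0.0851 0.0
mid 20.33 [ 0.5952 -0.0118  0.0285] [ 0.  -0.6 -1. ] [-0.39  0.01 -0.08] 0.0847 0.0
at 21.42 [ 0.5976  0.0273 -0.0025] [-0.7 -0.1 -0.3] [-0.35  0.05 -0.03] 0.085 0.0
grip 21.84 [ 0.5973  0.0276 -0.0025] [-0.3 -0.1  1.6] [-0.32  0.    0.08] 0.0485 41.6
lift 22.76 [0.5966 0.0281 0.0534] [ 0.3 -0.1 -1.3] [-0.52  0.05  0.02] 0.0486 41.4
```

View pics/g.png

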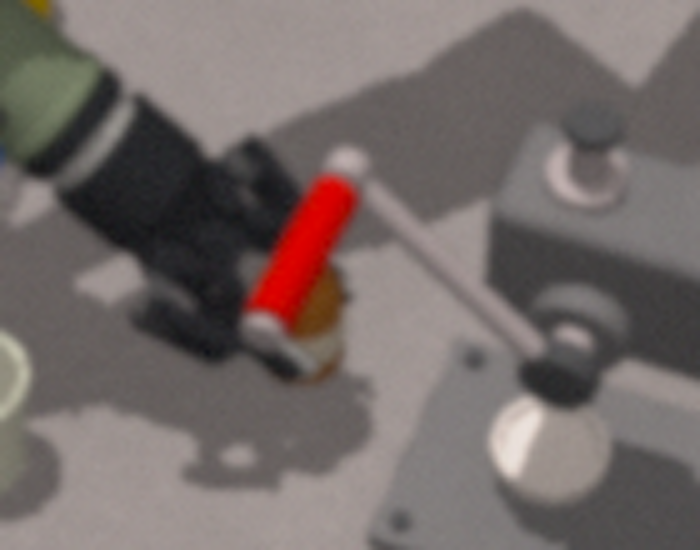

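The scene view shows the bottle held upright by its body, with the shadow clear of the bench, and the nest disc unobstructed. That's all ten pictures used, so I'll work from force and numbers now. Next: into the nest, lowering until contact.

Run:
```python
from h import *
from plant import manip, vision
q=np.load('crimp.npy');z,o=tilt(q[2],52)
g=np.array([.594,-.0217,.036])+.063*z
n=np.array([.6028-.594,.1281+.0217,0])
manip.move_straight(g+n+[0,0,.057],.12);manip.hold(.25);b=show(manip,'over nest')['force']
h=.051
while h>.030:
    manip.move_straight(g+n+[0,0,h],.03);s=manip.read_state()
    if s['force'][2]-b[2]>4: break
    h-=.0012
show(manip,h);print(s['force']-b)
manip.hold(.3);show(manip,'settled')
```

```text
over nest 24.46 [0.6062 0.1771 0.0542] [-0.2  0.1 -1.4] [-0.54  0.07  0.06] 0.0491 41.4
0.0438 26.31 [0.6061 0.1777 0.042 ] [-2.5 -0.9  4. ] [-0.03  0.26  0.25] 0.0489 41.8
[-2.30322168 -0.95780302  5.43787069]
settled 26.61 [0.6061 0.1777 0.042 ] [-2.2 -2.3  5.7] [0.08 0.17 0.27] 0.0486 41.9
```

Contact came at bottle bottom ≈44 mm, which could be the floor or the rim. I'll wiggle gently to tell which.

Run:
```python
from h import *
from plant import manip, vision
p0=np.array(manip.read_state()['ee_pos']);p0=np.array([.6061,.1777,0])
q=np.load('crimp.npy');z,o=tilt(q[2],52)
g=np.array([.594,-.0217,.036])+.063*z+np.array([.0088,.1498,.0438])
F0=manip.read_state()['force']
res={}
for ax in ((1,0),(-1,0),(0,1),(0,-1)):
    for k in (1,2,3,4):
        manip.move_straight(g+.001*k*np.array([*ax,0]),.04);manip.hold(.05);s=manip.read_state()
        d=s['force']-F0;print(ax,k,d.round(1),s['ee_pos'].round(4))
        if abs(d[:2]@np.array(ax))>7: break
        if s['force'][2]<1.5: break
    manip.move_straight(g,.04)
show(manip)
```

```text
(1, 0) 1 [-0.3  0.8 -0.6] [0.6067 0.1779 0.042 ]
(1, 0) 2 [-1.4  0.2  0.5] [0.6074 0.1781 0.042 ]
(1, 0) 3 [-4.  -1.5  1.7] [0.6074 0.1783 0.042 ]
(1, 0) 4 [-6.  -2.2  3.7] [0.6074 0.1783 0.0421]
(-1, 0) 1 [ 4.3  2.9 -1.2] [0.6062 0.1777 0.0419]
(-1, 0) 2 [ 7.   3.6 -1. ] [0.6057 0.1775 0.0419]
(0, 1) 1 [ 0.2 -1.9  3.5] [0.6059 0.1781 0.0419]
(0, 1) 2 [ 0.8 -2.3  3.1] [0.6061 0.1787 0.0419]
(0, 1) 3 [ 1.  -3.7  3.4] [0.6063 0.1794 0.0419]
(0, 1) 4 [-1.4 -7.2  4.9] [0.6064 0.1796 0.0419]
(0, -1) 1 [1.8 2.2 1.5] [0.6059 0.1771 0.042 ]
(0, -1) 2 [3.4 4.9 1.8] [0.6058 0.1767 0.042 ]
(0, -1) 3 [4.5 7.2 0.1] [0.6057 0.1765 0.0421]
 31.51 [0.6061 0.178  0.042 ] [0.5 0.9 7.2] [ 0.43 -0.12 -0.02] 0.0489 42.7
```

There are walls on all sides within about 1.5 mm, so the bottle is seated in the recess. Now I'll release it, retreat and take the lever grip.

```bash
cat >> h.py <<'E'
CX,CY,CA=.6028,.1283,1.5069
def lev(th,y=-.125):
    a=np.radians(42)-th
    v=rot([0,0,CA])@np.array([.015-.15*np.cos(a),y,0])
    return np.array([CX+v[0],CY+v[1],.215+.15*np.sin(a)-.019-D+.002])
def tang(th):
    a=np.radians(42)-th
    return rot([0,0,CA])@np.array([-np.sin(a),0,-np.cos(a)])
LO=[np.pi,0,CA-np.pi/2]
E
python3 - <<'E'
from h import *
from plant import manip, vision
z,o=tilt(1.5067,52)
p=np.array([.6066,.1782,manip.read_state()['ee_pos'][2]])
manip.move_straight(p+[0,0,.0005],.03)
manip.grip(.07);show(manip,'released')
manip.move_straight(p-.06*z,.08);manip.move_straight(p-.2*z,.2)
l=lev(0);print(l,[manip.solve_ik(lev(t),LO) is not None for t in (0,.4,.8,1.1)])
manip.move_to(l+[0,0,.11],LO);manip.grip(.06,40);show(manip,'above')
manip.move_straight(l+[0,0,.03],.15)
manip.move_straight(l,.06);s=show(manip,'at')
if np.linalg.norm(s['force'])<6: manip.grip(0,40);show(manip,'grip')
E
```

```text
released 32.1 [0.6061 0.1783 0.0419] [-0.4 -0.9  0.4] [-0.34  0.05 -0.01] 0.0699 0.0
[0.72138492 0.02404354 0.25636959] [True, True, True, True]
above 36.02 [0.7212 0.0236 0.3658] [-0.1  0.3 -1. ] [0.01 0.03 0.02] 0.0602 0.0
at 37.35 [0.7213 0.024  0.256 ] [ 0.8  0.2 -0.2] [ 0.05  0.01 -0.05] 0.0601 0.0
grip 37.77 [0.7218 0.0251 0.2576] [-0.6  2.3  3. ] [ 0.48  0.1  -0.03] 0.0226 39.2
```

The grip is held (22.6 mm). Now I'll pull with force monitoring, hold, then ease back.

```bash
cat > pull.py <<'E'
from h import *
from plant import manip
def ft(th,n=3):
    v=[]
    for _ in range(n): manip.hold(.03);v.append(-manip.read_state()['force']@tang(th))
    return float(np.mean(v))
base=[]
for th in np.arange(.1,.76,.1):
    manip.move_straight(lev(th),.07)
    if th>.35:
        base.append((th,ft(th,2)))
print(np.round(base,2))
b=np.mean([f for _,f in base]); th=.72; ok=False
while th<1.15:
    manip.move_straight(lev(th),.03); f=ft(th,2)
    ex=f-b-1.5*(th-.6)
    print(round(th,3),round(f,2),round(ex,2),manip.read_state()['ee_pos'].round(4)-lev(th).round(4))
    if ex>8: ok=True;break
    th+=.02 if ex<2 else .007
t0=manip.read_state()['time_s'];print('bite',t0,ft(th,3)-b)
manip.hold(1.1);print('held',ft(th,3)-b);show(manip)
for a in [*np.arange(th-.03,.02,-.07),0]:
    manip.move_straight(lev(a),.04)
print('top',ft(0));show(manip)
E
python3 pull.py
```

```text
[[0.4  5.06]
 [0.5  5.67]
 [0.6  5.13]
 [0.7  6.7 ]]
0.72 6.27 0.45 [0.0005 0.001  0.0017]
0.74 5.99 0.14 [0.0005 0.001  0.0018]
0.76 6.58 0.7 [0.0005 0.001  0.0019]
0.78 6.82 0.91 [0.0006 0.0009 0.0019]
0.8 6.42 0.48 [0.0006 0.0009 0.002 ]
0.82 6.91 0.94 [0.0005 0.0009 0.0021]
0.84 6.91 0.91 [0.0005 0.0009 0.0021]
0.86 8.17 2.14 [0.0005 0.0008 0.0028]
0.867 10.11 4.07 [0.0006 0.0007 0.0035]
0.874 12.62 6.56 [0.0006 0.0005 0.0044]
0.881 14.63 8.57 [0.0007 0.0004 0.0052]
bite 44.0833 9.178964914699534
held 9.090091938938935
 45.38 [ 0.7196 -0.0124  0.1391] [-4.2  4.4 15.3] [ 0.71  0.85 -0.02] 0.0229 40.5
top 4.564653702904095
 50.68 [0.7216 0.0243 0.2568] [2.8 4.1 2. ] [ 0.59 -0.5   0.02] 0.0227 40.9
```

It bit firmly at about 34 N on the seal, held for over a second, then eased back. The grip still carries about 4.6 N of spring force, so the lever isn't quite at its stop. I'll ease up until that vanishes, then let go.

Run:
```python
from h import *
from plant import manip
a=0
while a>-.06:
    a-=.006;manip.move_straight(lev(a),.02);manip.hold(.08)
    s=manip.read_state();f=-s['force']@tang(0);print(round(a,3),round(f,1),s['ee_pos'].round(4))
    if f<-1: break
p=lev(a)
manip.grip(.035);show(manip,'open');manip.grip(.06)
manip.move_straight(p+[0,0,.13],.1);manip.hold(.2);show(manip,'clear')
```

```text
-0.006 3.5 [0.7217 0.0248 0.2574]
-0.012 2.7 [0.7217 0.025  0.2577]
-0.018 0.1 [0.7216 0.0249 0.2577]
-0.024 -1.0 [0.7216 0.0249 0.2577]
open 52.29 [0.7206 0.0258 0.2587] [ 0.5  0.1 -0. ] [-0.02 -0.01  0.05] 0.035 0.0
clear 54.31 [0.7214 0.0265 0.3883] [-0.2  0.2 -0.2] [-0.   -0.04 -0.03] 0.0602 0.0
```

Run:
```python
from h import *
from plant import manip, vision
c=vision.capture('scene');im=c['color']
hsv=cv2.cvtColor(im,cv2.COLOR_RGB2HSV)
p=proj(c,[CX,CY,.08])[0].astype(int);sub=hsv[p[1]-30:p[1]+30,p[0]-30:p[0]+30]
m=cv2.inRange(sub,(5,110,40),(22,255,255));ys,xs=np.nonzero(m);print(p,len(xs),xs.mean()+p[0]-30,xs.min()+p[0]-30,xs.max()+p[0]-30,ys.min()+p[1]-30,ys.max()+p[1]-30)
for zz in (.046,.075,.1):
    print(zz,proj(c,[[CX,CY-.025,zz],[CX,CY+.025,zz]]).round(1).tolist())
red=cv2.inRange(hsv,(0,200,150),(4,255,255))[220:290,300:350];ys,xs=np.nonzero(red);print('grip',xs.mean()+300,ys.mean()+220,'start',300+124/5,220+194/5)
manip.sign_off()
```

```text
[374 290] 131 374.2442748091603 367 383 286 304
0.046 [[365.1, 295.2], [382.5, 300.1]]
0.075 [[365.7, 289.3], [383.5, 294.2]]
0.1 [[366.3, 284.0], [384.3, 289.0]]
grip 325.1283783783784 257.26351351351354 start 324.8 258.8
the job is handed in; nothing more can be done
```

I handed the job in at about 54 s of the 72 s allowed: the silver-sealed bottle is standing in the crimper nest. The seal was crimped at an estimated 34 N and held for just over a second, and the lever was eased back to its top stop. The first grasp closed on air because the reported tool point is about 42 mm beyond the real fingertips; it disturbed nothing, and I corrected for it.

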